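Set the stoves' air doors by what stands on them

TASK

See which charcoal stove carries the tall lidded pot: first slide that stove's air door fully open, then slide the air door of the other stove, with the low pan, fully shut. Push each door by its rod without gripping, right against its end stop, and finish with a firm press of about 10 N against the stop (never more than 30 N) without shoving the stove along. Leave the pot, its lid, the pan and everything else on the step where they are.

Things in the scene. Friction and masses are not known exactly. Their poses are not given: they have to be found in the camera images.
- left_stove: The left-hand (+y) charcoal stove, loose, dark steel, 5 kg, hourglass, 250 mm across its overhanging bowl, 180 mm high, pot rests to 200 mm. Origin under its centre; x away from the robot, y left, z up. On its front an air box (face at x = -115 mm, 150 mm wide, 66 mm high) holds the sliding air door between end stops. Reach the rod with the tool leaning back about 15 degrees.
- left_door: That stove's air door: steel plate 62 mm wide, 48 mm high, origin at its centre, axes as the stove's. Slides along stove y (3 N friction, stays put) between rail stops 60 mm apart; the rail sits up to 7 mm left or right of centre, different on each stove, so feel for the stop. Left stop, centre at y = +23 to +37 mm: shut; right stop, -23 to -37 mm: open.
- left_rod (a point): Point on the axis of the door's rod, 52 mm in front of the plate. The rod is steel, 12 mm thick, level, sticks 65 mm (plus its round end) out of the plate towards the robot, axis 45 mm above the concrete; it moves with the door.
- left_front (a point): Point fixed on that stove: middle of the air box's front face, 36 mm above the concrete.
- right_stove: The right-hand (-y) charcoal stove, loose, dark steel, 5 kg, hourglass, 250 mm across its overhanging bowl, 180 mm high, pot rests to 200 mm. Origin under its centre; x away from the robot, y left, z up. On its front an air box (face at x = -115 mm, 150 mm wide, 66 mm high) holds the sliding air door between end stops. Reach the rod with the tool leaning back about 15 degrees.
- right_door: That stove's air door: steel plate 62 mm wide, 48 mm high, origin at its centre, axes as the stove's. Slides along stove y (3 N friction, stays put) between rail stops 60 mm apart; the rail sits up to 7 mm left or right of centre, different on each stove, so feel for the stop. Left stop, centre at y = +23 to +37 mm: shut; right stop, -23 to -37 mm: open.
- right_rod (a point): Point on the axis of the door's rod, 52 mm in front of the plate. The rod is steel, 12 mm thick, level, sticks 65 mm (plus its round end) out of the plate towards the robot, axis 45 mm above the concrete; it moves with the door.
- right_front (a point): Point fixed on that stove: middle of the air box's front face, 36 mm above the concrete.
- pot: Tall aluminium pot, 160 mm high, 208 mm across the rim, with a loose lid; stands on one of the stoves. Origin: centre of its underside (200 mm above the concrete).
- lid: Loose aluminium lid on the tall pot, 210 mm across, knob on top. Origin: centre of the flange's underside.
- pan: Low open aluminium pan, 45 mm high, 216 mm across the rim; stands on the other stove. Origin: centre of its underside.
- plate: Bystander: red plastic plate, 200 mm across, origin under its centre.
- ladle: Bystander: steel ladle, 325 mm long, lying; origin under its bowl, handle along +x.
- jar: Bystander: glass jar with a steel press-button lid, 62 mm across, 100 mm high, origin under its centre.
- tin: Bystander: steel tin, 60 mm across, 80 mm high, origin under its centre.
- mug: Bystander: white mug, 76 mm across, 85 mm high, origin under its centre.
- matchbox: Bystander: cardboard box 70 x 45 x 20 mm, origin under its centre.

How it is judged:
By the outcome, as a careful person would: the job done as asked, in the order asked, and still so for the second after the job is handed in, with the robot touching nothing.
It also fails if it takes over 56 s, if anything falls off the work surface, if the arm or the gripper's body presses on something with over 40 N, if the wrist force passes 120 N, or if a joint passes its speed limit or range.

ROBOT

A 6-joint arm with a two-finger parallel gripper is mounted at the origin on the work surface. World frame = base frame: x ahead of the robot, y to its left, z up, the work surface at z = 0. Lengths are in m, angles in rad, forces in N, time in s.
With the tool pointing down it reaches from about 0.275 to 0.75 m from the base axis. Payload 10.2 kg.
Tool frame: the origin (TCP) lies on the mounting face of the last link; the fingertips stand ctrl.tcp_to_tips ahead of it and the grasp point (between the pads) lies 147 mm ahead of it (ctrl.tcp_to_tips is the distance from the TCP to the fingertips, in m); z points along the fingers, y is the line along which they close (so a half turn about z gives the same grasp; the last joint's range is limited). The gripper opens to 88 mm and grips with 3 to 60 N. Pads are 18 mm wide; open, the fingers measure 123 mm over their backs; the gripper's body (75 mm by 187 mm) begins 45 mm behind the grasp point.
Start: joints at [-1.479, 0.313, 1.498, -0, 1.331, -0.223], TCP at [0.163, -0.499, 0.405] pointing down, gripper open.
Joint ranges: [-2.94, 2.94], [-0.97, 2.17], [0.19, 2.56], [-1.23, 4.37], [0.02, 3.11], [-2.88, 2.88]. Speed limits (rad/s): [2.39, 2.39, 3.01, 3.14, 3.14, 3.14].

INTERFACE

Orientations are given as a unit quaternion [w, x, y, z].
In Python, from rig import sense, read_camera, workorder, ctrl gives the robot as it stands.
- The arm moves only by the shell command python3 -m handwheel 'ROWS' [FORCE]. ROWS is a JSON object of lists of equal length, an entry for each row: "claw": the opening, from 0 (shut) to 1 (fully open); "travel": the shift along the tool's x, y, z in cm, a list of three; "twist": the turn, a rotation vector about the tool's x, y, z in rad, a list of three. A call has 1 to 10 rows; each row is the pose to reach, as a shift and turn from the pose commanded when the call began, along the tool's axes at that moment; what a row does not reach only later rows make up. A row lasts 1/10 s, in which the tool goes at most 50 mm and 8.59 degrees, less where a joint would pass 70% of its speed; a pose out of reach is approached as far as the arm can. A call with a gripper value outside its range is refused whole. The fingers move at their own pace and stop on an object; FORCE is the grip in N (left out, the last holds). Time passes only in rows, so rows that repeat a pose let the fingers close. It gives the time, the measured TCP pose, the force, the opening and the grip force at its end, in the units of the state.
- sense(): the state, without advancing time (a new reading comes with each control period).
- read_camera(name): name is "scene" or "top" or "wrist"; returns a dict with "frame" (420x560x3 uint8, red, green, blue), "vfov" (degrees; the focal length in pixels is half the picture's height over the tangent of half this angle, whatever the lens; pixels are square), "cx", "cy" (the principal point, pixels), "T" (4x4, takes a point from camera to world coordinates); the wrist camera has in their place "T_tool_cam" (4x4, takes a point from camera to tool coordinates, whose origin is the TCP and whose axes are the flange's). Camera axes: x right, y down, z forward; pixel columns grow to the right and rows downward; lengths in m; the calibration is good to about 2 mm. The wrist camera is an equidistant fisheye: a pixel r from the principal point sees the ray r / f radians off the axis. A picture is of the moment at which its call begins: read the wrist's pose just before it. There is no depth.
- workorder.close_job(): hands the job in; it is judged then, once.
The state is a dict: "time_s": time; "joint_pos": joint angles; "joint_velocities": joint speeds; "effort": joint torques, N m; "tool_pos": TCP position; "tool_rot": TCP orientation; "ft_force": force on the tool from outside, world axes, zero at the start; "moment": the same for the moment, N m; "finger_gap": finger opening in m; "finger_force": force on a finger pad.
Only numpy, scipy, OpenCV 4.12 (cv2) and the standard library are available. Lean on these libraries where they do the work, as an engineer would, in place of code of your own. Each camera call takes 0.05 s, during which the arm holds its last target. There are 200 camera calls.

## Working session

There is one attempt and no reset: what is moved stays moved. The work goes in short steps, Python scripts to look and compute and a shell command to move; the robot and the scene stay as the last step left them, time stands still between calls to the robot, and variables do not carry over. Pictures are saved under pics/ and viewed, at most 10 in all, crops included, and the job is handed in when it is done.

```bash
mkdir -p pics; ls
python3 - <<'E'
from rig import sense, read_camera, workorder, ctrl
import cv2,numpy as np
for n in ("scene","top"):
    c=read_camera(n); cv2.imwrite(f"pics/{n}0.png",c["frame"][:,:,::-1]); print(n,c["vfov"],c["cx"],c["cy"],np.round(c["T"],4).tolist())
s=sense(); print(s, ctrl.tcp_to_tips)
E
```

```text
pics
scene 52.20205262934142 271.5305757842905 212.54691774426624 [[-0.6075, -0.6727, 0.4223, -0.0257], [-0.7943, 0.5173, -0.3186, 0.4027], [-0.0042, -0.529, -0.8486, 1.3537], [0.0, 0.0, 0.0, 1.0]]
top 53.10481021426773 271.8017390444515 206.3399618235759 [[0.0142, -0.9982, 0.0581, 0.4865], [-0.9997, -0.0152, -0.017, -0.0264], [0.0178, -0.0579, -0.9982, 1.4841], [0.0, 0.0, 0.0, 1.0]]
{'time_s': 0.1, 'joint_pos': array([-1.47942198e+00,  3.13376685e-01,  1.49835505e+00, -5.63254247e-06,
        1.33098617e+00, -2.23401297e-01]), 'joint_velocities': array([ 3.13114050e-04, -1.52653130e-04, -2.75110811e-03,  3.08676193e-04,
        7.39306709e-05,  3.10803802e-03]), 'effort': array([ 1.66928156e-03, -4.02813971e+01, -2.52646941e+01,  6.94906851e-02,
        3.42052931e-02, -6.01792271e-05]), 'tool_pos': array([ 0.16252578, -0.49917357,  0.40422935]), 'tool_rot': array([-5.61582479e-04,  9.87639821e-01,  1.56739489e-01,  3.43846842e-05]), 'ft_force': array([-0.62015962, -0.05321736, -0.19799136]), 'moment': array([ 0.05017491,  0.07719729, -0.00509521]), 'finger_force': 0.0, 'finger_gap': 0.08810691677453886} 0.166
```

View pics/scene0.png

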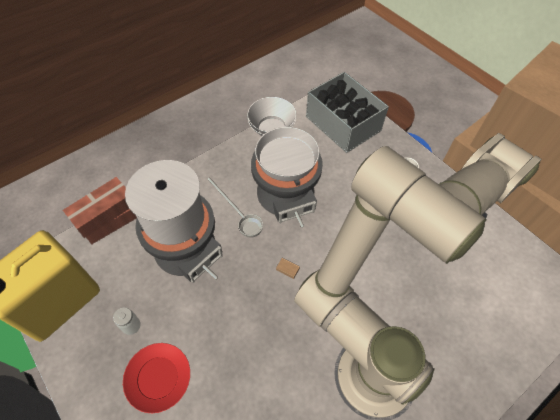

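View pics/top0.png

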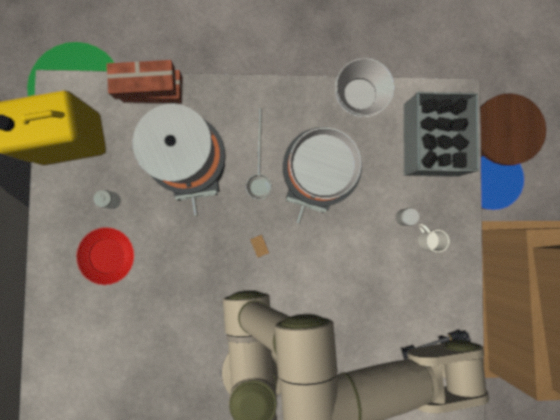

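The tall pot is on the left stove (pot at 170,140 in the top view; its rod is around 195,205). The pan is on the right stove (325,165; its rod is around 300,213). I'll zoom in on both air boxes.

Run:
```python
import cv2,numpy as np
t=cv2.imread("pics/top0.png"); s=cv2.imread("pics/scene0.png")
f=lambda im,x,y,w,h,k:cv2.resize(im[y:y+h,x:x+w],None,fx=k,fy=k,interpolation=cv2.INTER_CUBIC)
a=np.hstack([f(t,160,175,66,50,6),f(t,275,185,66,50,6)])
b=np.hstack([f(s,170,235,66,50,6),f(s,260,185,66,50,6)])
cv2.imwrite("pics/crop0.png",np.vstack([a,b]));
```

```text
(no output)
```

View pics/crop0.png

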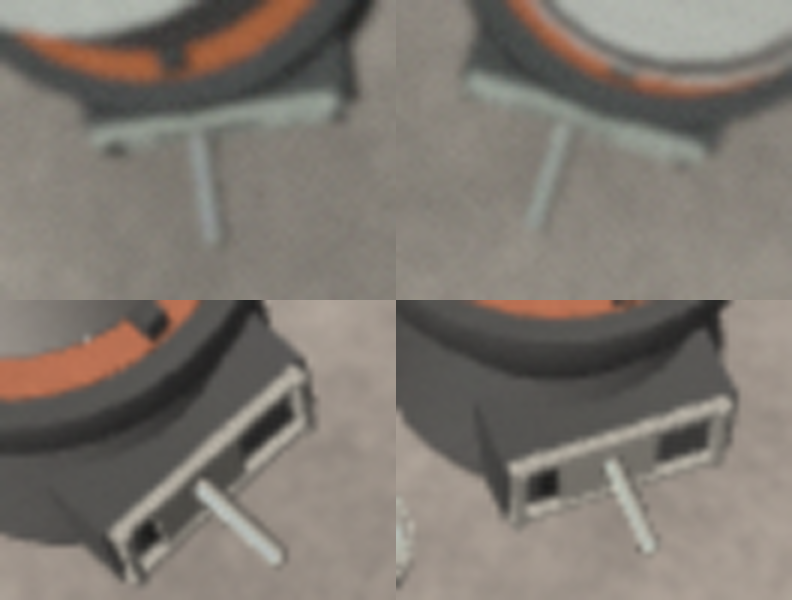

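```bash
cat > h.py <<'E'
import numpy as np
C={"scene":(52.20205262934142,271.53,212.547,[[-0.6075,-0.6727,0.4223,-0.0257],[-0.7943,0.5173,-0.3186,0.4027],[-0.0042,-0.529,-0.8486,1.3537]]),
"top":(53.10481021426773,271.80,206.34,[[0.0142,-0.9982,0.0581,0.4865],[-0.9997,-0.0152,-0.017,-0.0264],[0.0178,-0.0579,-0.9982,1.4841]])}
def bp(n,u,v,z):
    vf,cx,cy,T=C[n];T=np.array(T);f=210/np.tan(np.radians(vf/2))
    d=T[:,:3]@[(u-cx)/f,(v-cy)/f,1];return T[:,3]+d*(z-T[2,3])/d[2]
E
python3 - <<'E'
from h import *
for s,P in dict(L=dict(base=[("top",193.3,197.5,.045),("scene",203.8,266.2,.045)],tip=[("top",195.3,215,.045),("scene",216.7,278,.045)],c1=[("top",175.8,197.2,.066)],c2=[("top",216.3,192,.066)]),
 R=dict(base=[("top",303.5,206.3,.045),("scene",296,212.5,.045)],tip=[("top",298.3,223.3,.045),("scene",302.3,226.3,.045)],c1=[("top",287.3,198.7,.066)],c2=[("top",326.2,210.8,.066)])).items():
    for k,v in P.items(): print(s,k,[np.round(bp(*a),3).tolist() for a in v])
E
python3 - <<'E'
from rig import sense
from scipy.spatial.transform import Rotation as R
s=sense();q=s['tool_rot'];print(R.from_quat(q[[1,2,3,0]]).as_matrix().round(3))
E
```

```text
L base [[0.596, 0.218, 0.045], [0.596, 0.219, 0.045]]
L tip [[0.537, 0.21, 0.045], [0.534, 0.208, 0.045]]
L c1 [[0.595, 0.274, 0.066]]
L c2 [[0.615, 0.138, 0.066]]
R base [[0.572, -0.16, 0.045], [0.572, -0.159, 0.045]]
R tip [[0.513, -0.143, 0.045], [0.514, -0.14, 0.045]]
R c1 [[0.596, -0.103, 0.066]]
R c2 [[0.557, -0.235, 0.066]]
[[ 0.951  0.31  -0.   ]
 [ 0.31  -0.951  0.001]
 [ 0.    -0.001 -1.   ]]
```

```bash
cat >> h.py <<'E'
from scipy.spatial.transform import Rotation as Ro
STOVE=dict(L=(np.radians(8.4),np.array([.596,.2185])),R=(np.radians(-16.7),np.array([.572,-.1595])))
def target(s,off,dz=0,fwd=.050,lean=15):
    """TCP pose: tool line crosses rod height at `off` m along stove y from the initial rod axis, fwd ahead of face"""
    psi,b=STOVE[s];X=np.array([np.cos(psi),np.sin(psi),0]);Y=np.array([-X[1],X[0],0]);Z=np.array([0,0,1.]);l=np.radians(lean)
    zt=np.sin(l)*X-np.cos(l)*Z;xt=np.cos(l)*X+np.sin(l)*Z
    R=np.column_stack([xt,-Y,zt]);p=np.array([*b,.045])-fwd*X+off*Y-(.166-.0207)*zt+dz*Z
    return p,R
def rel(p,R):
    from rig import sense
    s=sense();q=s['tool_rot'];R0=Ro.from_quat(q[[1,2,3,0]]).as_matrix()
    print("t",s['time_s'],"pos",s['tool_pos'].round(4),"tgt",p.round(4),"F",s['ft_force'].round(1),"travel cm",(R0.T@(p-s['tool_pos'])*100).round(2),"twist",Ro.from_matrix(R0.T@R).as_rotvec().round(3))
E
python3 -c "
from h import *
rel(*target('L',.045,.17))"
```

```text
t 0.1 pos [ 0.1625 -0.4992  0.4042] tgt [0.5028 0.2502 0.3553] F [-0.6 -0.1 -0.2] travel cm [ 55.55 -60.72   4.97] twist [-0.023  0.261  0.167]
```

```bash
python3 -m handwheel '{"claw":[0,0,0,0,0,0,0,0,0,0],"travel":[[3,-3,0],[7,-7,0],[10,-11,0],[14,-15,0],[17,-19,1],[21,-23,2],[24,-26,2],[28,-30,2.5],[31,-34,2.5],[33,-36,3]],"twist":[[0,0,0],[0,0.03,0.02],[0,0.06,0.04],[0,0.08,0.05],[0,0.1,0.06],[0,0.12,0.08],[0,0.14,0.09],[0,0.16,0.11],[0,0.18,0.12],[-0.01,0.2,0.13]]}'; python3 -c "
from h import *
rel(*target('L',.045,.17))"
```

```text
time_s: 1.1
tool_pos: [0.365, -0.0526, 0.375]
tool_rot: [-0.011, 0.991, 0.091, 0.1]
ft_force: [0.7, -1.3, 0.2]
finger_gap: 0.0101
finger_force: 0.0
t 1.1 pos [ 0.365  -0.0526  0.375 ] tgt [0.5028 0.2502 0.3553] F [ 0.7 -1.3  0.2] travel cm [ 18.29 -27.25   5.82] twist [-0.011  0.06   0.036]
```

```bash
python3 -m handwheel '{"claw":[0,0,0,0,0,0,0,0,0,0],"travel":[[2.5,-4,0.8],[5,-8,1.7],[8,-12,2.5],[10.5,-15.5,3.3],[13,-19,4],[16,-23,5],[18,-26.5,5.8],[18.3,-27,5.8],[18.3,-27,5.8],[18.3,-27,5.8]],"twist":[[0,0,0],[0,0.02,0.01],[-0.01,0.04,0.02],[-0.01,0.06,0.03],[-0.01,0.06,0.035],[-0.01,0.06,0.035],[-0.01,0.06,0.035],[-0.01,0.06,0.035],[-0.01,0.06,0.035],[-0.01,0.06,0.035]]}' >/dev/null; python3 -c "
from h import *
from rig import *
import cv2
rel(*target('L',.045,.0))
cv2.imwrite('pics/w1.png',read_camera('wrist')['frame'][:,:,::-1])"
```

```text
t 2.1 pos [0.5027 0.2449 0.3551] tgt [0.5028 0.2502 0.1853] F [0.  0.4 0.9] travel cm [-4.27 -0.5  16.43] twist [-0.001  0.002  0.001]
```

View pics/w1.png

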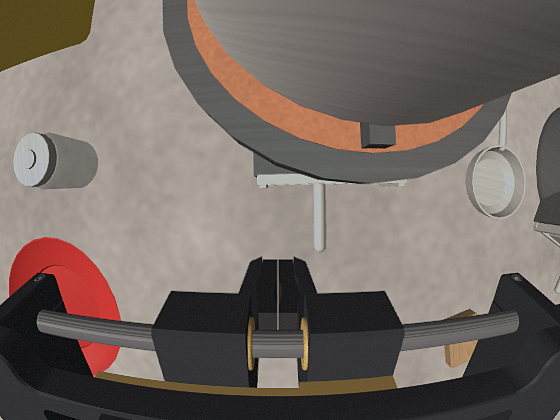

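The left rod is at (318,220) and the closed fingertips are at (278,262), on its left and clear of it. I'll go down now.

```bash
python3 -m handwheel '{"claw":[0,0,0,0,0,0,0,0],"travel":[[-1,-0.1,4],[-2,-0.2,8],[-3,-0.3,11.5],[-3.7,-0.4,14],[-4.2,-0.4,16],[-4.3,-0.4,16.4],[-4.3,-0.4,16.4],[-4.3,-0.4,16.4]],"twist":[[0,0,0],[0,0,0],[0,0,0],[0,0,0],[0,0,0],[0,0,0],[0,0,0],[0,0,0]]}' >/dev/null; python3 -c "
from h import *
rel(*target('L',.045,.0))"
python3 -m handwheel '{"claw":[0,0,0,0,0,0,0,0,0,0],"travel":[[0,0.5,0],[0,0.8,0],[0,1.1,0],[0,1.4,0],[0,1.7,0],[0,2.0,0],[0,2.3,0],[0,2.6,0],[0,2.8,0],[0,2.8,0]],"twist":[[0,0,0],[0,0,0],[0,0,0],[0,0,0],[0,0,0],[0,0,0],[0,0,0],[0,0,0],[0,0,0],[0,0,0]]}'
```

```text
t 2.95 pos [0.5033 0.2497 0.1869] tgt [0.5028 0.2502 0.1853] F [ 0.1 -1.2 -0.3] travel cm [-0.09 -0.06  0.14] twist [-0.002 -0.     0.001]
time_s: 3.95
tool_pos: [0.5071, 0.2223, 0.1855]
tool_rot: [-0.01, 0.989, 0.073, 0.129]
ft_force: [0.8, -0.0, -1.2]
finger_gap: 0.0003
finger_force: 0.4
```

```bash
for i in 1 2; do python3 -m handwheel '{"claw":[0,0,0,0,0],"travel":[[0,0.2,0],[0,0.4,0],[0,0.6,0],[0,0.8,0],[0,1,0]],"twist":[[0,0,0],[0,0,0],[0,0,0],[0,0,0],[0,0,0]]}' | grep -E "pos|ft"; done; python3 -c "
from h import *
from rig import *
import cv2
rel(*target('L',0,0))
cv2.imwrite('pics/w2.png',read_camera('wrist')['frame'][:,:,::-1])"
```

```text
tool_pos: [0.5086, 0.2123, 0.1855]
ft_force: [1.9, 3.8, -1.0]
tool_pos: [0.5101, 0.2024, 0.1855]
ft_force: [2.5, 3.1, -0.9]
t 4.95 pos [0.5101 0.2024 0.1855] tgt [0.5093 0.2057 0.1853] F [ 2.5  3.1 -0.9] travel cm [-0.03 -0.34  0.01] twist [-0.002  0.002  0.001]
```

View pics/w2.png

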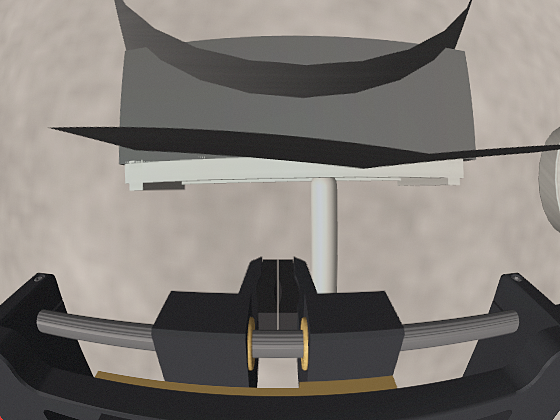

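The finger's side is against the rod (310,270), and the sliding force is about 3 N. I'll keep pushing.

```bash
python3 -m handwheel '{"claw":[0,0,0,0,0,0,0,0],"travel":[[0,0.2,0],[0,0.4,0],[0,0.6,0],[0,0.8,0],[0,1,0],[0,1.2,0],[0,1.4,0],[0,1.5,0]],"twist":[[0,0,0],[0,0,0],[0,0,0],[0,0,0],[0,0,0],[0,0,0],[0,0,0],[0,0,0]]}' | grep -E "pos|ft"
python3 -m handwheel '{"claw":[0,0,0],"travel":[[0,0.1,0],[0,0.2,0],[0,0.3,0]],"twist":[[0,0,0],[0,0,0],[0,0,0]]}' | grep -E "pos|ft"
```

```text
tool_pos: [0.5122, 0.1876, 0.1855]
ft_force: [1.7, 4.2, 0.9]
tool_pos: [0.5127, 0.1847, 0.1855]
ft_force: [1.9, 3.6, 1.4]
```

```bash
python3 -m handwheel '{"claw":[0,0,0],"travel":[[0,0.05,0],[0,0.1,0],[0,0.15,0]],"twist":[[0,0,0],[0,0,0],[0,0,0]]}' | grep -E "pos|ft"
```

```text
tool_pos: [0.5127, 0.184, 0.1855]
ft_force: [1.8, 14.1, 1.2]
```

```bash
python3 -m handwheel '{"claw":[0,0,0],"travel":[[0,0.05,0],[0,0.1,0],[0,0.15,0]],"twist":[[0,0,0],[0,0,0],[0,0,0]]}' | grep -E "pos|ft"
```

```text
tool_pos: [0.5128, 0.1832, 0.1855]
ft_force: [1.7, 18.4, -0.1]
```

The stop is reached, with the force rising to 14–18 N. I'll ease back to about 10 N, hold, and then release.

```bash
python3 -m handwheel '{"claw":[0,0,0,0],"travel":[[0,-0.05,0],[0,-0.05,0],[0,-0.05,0],[0,-0.05,0]],"twist":[[0,0,0],[0,0,0],[0,0,0],[0,0,0]]}' | grep -E "pos|ft"
```

```text
tool_pos: [0.5128, 0.1834, 0.1855]
ft_force: [3.0, 14.5, 0.1]
```

```bash
python3 -m handwheel '{"claw":[0,0,0,0,0,0,0,0],"travel":[[0,-1,0],[0,-2,0],[0,-2.5,0],[1,-2.5,-4],[2,-2.5,-8],[3,-2.5,-12],[4.2,-2.5,-16],[4.2,-2.5,-16]],"twist":[[0,0,0],[0,0,0],[0,0,0],[0,0,0],[0,0,0],[0,0,0],[0,0,0],[0,0,0]]}' | grep -E "pos|ft"
python3 -c "
from h import *
rel(*target('R',-.045,.17))"
```

```text
tool_pos: [0.5092, 0.207, 0.3563]
ft_force: [-0.5, -0.0, 0.1]
t 7.9 pos [0.5092 0.207  0.3563] tgt [ 0.4752 -0.1774  0.3553] F [-0.5 -0.   0.1] travel cm [-8.74 37.52 -2.36] twist [-0.117 -0.008  0.424]
```

```bash
python3 -m handwheel '{"claw":[0,0,0,0,0,0,0,0,0,0],"travel":[[-2,4,-0.5],[-3.5,8,-1],[-5,12,-1.3],[-6,16,-1.6],[-7,20,-1.8],[-7.5,24,-2],[-8,28,-2.2],[-8.5,32,-2.3],[-8.7,35,-2.4],[-8.7,37.5,-2.4]],"twist":[[-0.01,0,0.04],[-0.02,0,0.08],[-0.03,0,0.12],[-0.05,0,0.17],[-0.06,0,0.21],[-0.07,0,0.25],[-0.08,0,0.3],[-0.1,0,0.35],[-0.11,-0.01,0.4],[-0.117,-0.01,0.424]]}' | grep -E "pos|ft"
python3 -m handwheel '{"claw":[0,0],"travel":[[0,0,0],[0,0,0]],"twist":[[0,0,0],[0,0,0]]}' >/dev/null
python3 - <<'E'
from h import *
from rig import *
import cv2
rel(*target('R',-.045,0))
t0=cv2.imread('pics/top0.png');t=read_camera('top')['frame'][:,:,::-1].copy();s=read_camera('scene')['frame'][:,:,::-1].copy();s0=cv2.imread('pics/scene0.png')
w=read_camera('wrist')['frame'][:,:,::-1]
f=lambda im,x,y,w,h,k:cv2.resize(im[y:y+h,x:x+w],None,fx=k,fy=k,interpolation=cv2.INTER_CUBIC)
P=np.vstack([np.hstack([f(a,160,175,66,50,4) for a in(t0,t)]),np.hstack([f(a,170,235,66,50,4) for a in(s0,s)])])
cv2.imwrite('pics/c2.png',np.hstack([P,cv2.resize(w[150:400,100:],None,fx=.58,fy=1.6)[:400]]))
E
```

```text
tool_pos: [0.4746, -0.1792, 0.3503]
ft_force: [0.7, 0.5, -0.4]
t 9.1 pos [ 0.4748 -0.1773  0.3504] tgt [ 0.4752 -0.1774  0.1853] F [0.4 0.3 0.4] travel cm [-4.02 -0.07 16.  ] twist [0.004 0.013 0.001]
```

View pics/c2.png

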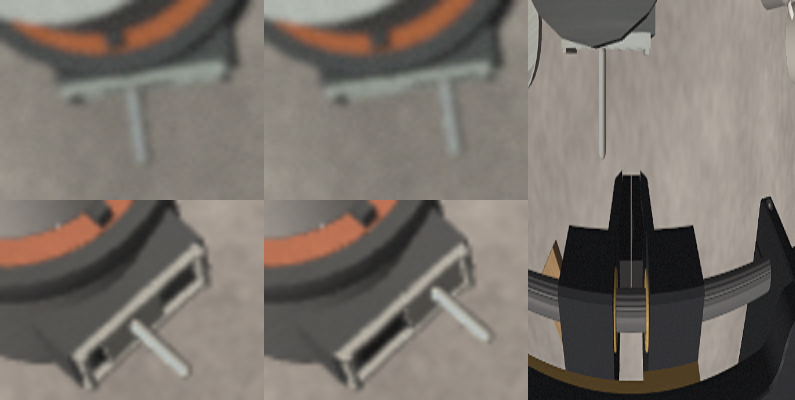

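The left rod moved about 40 mm to its right stop, from around (193,197) to (205,196) in the top view, and the stove looks unmoved. The right rod is left of the fingers, as wanted. I'll go down.

```bash
python3 -m handwheel '{"claw":[0,0,0,0,0,0,0,0],"travel":[[-1,-0.1,4],[-2,-0.1,8],[-3,-0.1,11.5],[-3.6,-0.1,14],[-4,-0.1,15.7],[-4,-0.1,16],[-4,-0.1,16],[-4,-0.1,16]],"twist":[[0,0,0],[0,0,0],[0,0,0],[0,0,0],[0,0,0],[0,0,0],[0,0,0],[0,0,0]]}' >/dev/null
python3 -m handwheel '{"claw":[0,0,0,0,0,0,0,0,0,0],"travel":[[0,-0.3,0],[0,-0.6,0],[0,-0.9,0],[0,-1.2,0],[0,-1.5,0],[0,-1.8,0],[0,-2.1,0],[0,-2.3,0],[0,-2.4,0],[0,-2.4,0]],"twist":[[0,0,0],[0,0,0],[0,0,0],[0,0,0],[0,0,0],[0,0,0],[0,0,0],[0,0,0],[0,0,0],[0,0,0]]}' | grep -E "pos|ft"; python3 -c "
from h import *
rel(*target('R',0,0))"
```

```text
tool_pos: [0.4828, -0.1545, 0.1862]
ft_force: [0.2, 0.5, 0.3]
t 11.05 pos [ 0.4828 -0.1545  0.1862] tgt [ 0.4881 -0.1343  0.1853] F [0.2 0.5 0.3] travel cm [-0.09 -2.08  0.05] twist [0.005 0.011 0.001]
```

```bash
python3 -m handwheel '{"claw":[0,0,0,0,0,0,0],"travel":[[0,-0.2,0],[0,-0.4,0],[0,-0.6,0],[0,-0.8,0],[0,-1,0],[0,-1.1,0],[0,-1.2,0]],"twist":[[0,0,0],[0,0,0],[0,0,0],[0,0,0],[0,0,0],[0,0,0],[0,0,0]]}' | grep -E "pos|ft"; python3 -m handwheel '{"claw":[0,0,0],"travel":[[0,-0.05,0],[0,-0.1,0],[0,-0.15,0]],"twist":[[0,0,0],[0,0,0],[0,0,0]]}' | grep -E "pos|ft"
```

```text
tool_pos: [0.4863, -0.1431, 0.1862]
ft_force: [-0.3, -3.6, -0.4]
tool_pos: [0.4867, -0.1417, 0.1862]
ft_force: [-0.1, -2.8, -0.5]
```

```bash
python3 -m handwheel '{"claw":[0,0,0],"travel":[[0,-0.05,0],[0,-0.1,0],[0,-0.15,0]],"twist":[[0,0,0],[0,0,0],[0,0,0]]}' | grep -E "pos|ft"
```

```text
tool_pos: [0.4872, -0.1402, 0.1862]
ft_force: [-0.2, -3.3, 0.7]
```

```bash
python3 -m handwheel '{"claw":[0,0,0],"travel":[[0,-0.05,0],[0,-0.1,0],[0,-0.15,0]],"twist":[[0,0,0],[0,0,0],[0,0,0]]}' | grep -E "pos|ft"
```

```text
tool_pos: [0.4876, -0.1388, 0.1862]
ft_force: [1.1, -3.2, -0.2]
```

```bash
python3 -m handwheel '{"claw":[0,0,0],"travel":[[0,-0.05,0],[0,-0.1,0],[0,-0.15,0]],"twist":[[0,0,0],[0,0,0],[0,0,0]]}' | grep -E "pos|ft"
```

```text
tool_pos: [0.4881, -0.1373, 0.1862]
ft_force: [1.1, -3.6, 0.1]
```

```bash
python3 -m handwheel '{"claw":[0,0,0],"travel":[[0,-0.05,0],[0,-0.1,0],[0,-0.15,0]],"twist":[[0,0,0],[0,0,0],[0,0,0]]}' | grep -E "pos|ft"
```

```text
tool_pos: [0.4885, -0.1359, 0.1862]
ft_force: [2.7, -3.5, -0.2]
```

```bash
python3 -m handwheel '{"claw":[0,0,0],"travel":[[0,-0.05,0],[0,-0.1,0],[0,-0.15,0]],"twist":[[0,0,0],[0,0,0],[0,0,0]]}' | grep -E "pos|ft"
```

```text
tool_pos: [0.4889, -0.1345, 0.1861]
ft_force: [1.6, -3.2, 0.3]
```

```bash
python3 -m handwheel '{"claw":[0,0,0],"travel":[[0,-0.05,0],[0,-0.1,0],[0,-0.15,0]],"twist":[[0,0,0],[0,0,0],[0,0,0]]}' | grep -E "pos|ft"
```

```text
tool_pos: [0.4893, -0.133, 0.1861]
ft_force: [1.9, -3.3, 1.1]
```

```bash
python3 -m handwheel '{"claw":[0,0,0],"travel":[[0,-0.05,0],[0,-0.1,0],[0,-0.15,0]],"twist":[[0,0,0],[0,0,0],[0,0,0]]}' | grep -E "pos|ft"
```

```text
tool_pos: [0.4897, -0.1316, 0.1861]
ft_force: [1.5, -4.0, -0.2]
```

```bash
python3 -m handwheel '{"claw":[0,0,0],"travel":[[0,-0.05,0],[0,-0.1,0],[0,-0.15,0]],"twist":[[0,0,0],[0,0,0],[0,0,0]]}' | grep -E "pos|ft"
```

```text
tool_pos: [0.4902, -0.1301, 0.1861]
ft_force: [1.7, -3.5, 1.6]
```

```bash
python3 -m handwheel '{"claw":[0,0,0],"travel":[[0,-0.05,0],[0,-0.1,0],[0,-0.15,0]],"twist":[[0,0,0],[0,0,0],[0,0,0]]}' | grep -E "pos|ft"
```

```text
tool_pos: [0.4905, -0.1292, 0.1861]
ft_force: [-1.2, -11.0, 0.7]
```

The stop is at 11 N. I'll hold it there with a slight push.

```bash
python3 -m handwheel '{"claw":[0,0,0,0],"travel":[[0,-0.03,0],[0,-0.03,0],[0,-0.03,0],[0,-0.03,0]],"twist":[[0,0,0],[0,0,0],[0,0,0],[0,0,0]]}' | grep -E "pos|ft"
```

```text
tool_pos: [0.4905, -0.1291, 0.1861]
ft_force: [-1.0, -9.7, 2.3]
```

```bash
python3 -m handwheel '{"claw":[0,0,0,0,0,0,0,0,0],"travel":[[0,1,0],[0,2,0],[0,2.5,0],[-1,2.5,-3],[0,2.5,-7],[1,2.5,-11],[0,2.5,-14],[-4,2.5,-15],[-8,2.5,-16]],"twist":[[0,0,0],[0,0,0],[0,0,0],[0,0,0],[0,0,0],[0,0,0],[0,0,0],[0,0,0],[0,0,0]]}' | grep -E "pos|ft|time"
python3 - <<'E'
from rig import *
import cv2,numpy as np
n={}
for k in('top','scene'): n[k]=read_camera(k)['frame'][:,:,::-1].copy()
o={k:cv2.imread(f'pics/{k}0.png') for k in n}
f=lambda im,x,y,w,h,k:cv2.resize(im[y:y+h,x:x+w],None,fx=k,fy=k,interpolation=cv2.INTER_CUBIC)
rows=[np.hstack([f(o[k],x,y,66,50,3),f(n[k],x,y,66,50,3),f(o[k],x2,y2,66,50,3),f(n[k],x2,y2,66,50,3)]) for k,x,y,x2,y2 in(('top',160,175,275,185),('scene',170,235,260,185))]
full=cv2.resize(n['scene'],None,fx=.66,fy=.66);full=np.hstack([full,cv2.resize(n['top'],None,fx=.66,fy=.66)]);full=cv2.resize(full,(792,290))
cv2.imwrite('pics/end.png',np.vstack(rows+[full]))
E
```

```text
time_s: 16.05
tool_pos: [0.3701, -0.1176, 0.3215]
ft_force: [-0.2, -0.7, 0.9]
```

View pics/end.png

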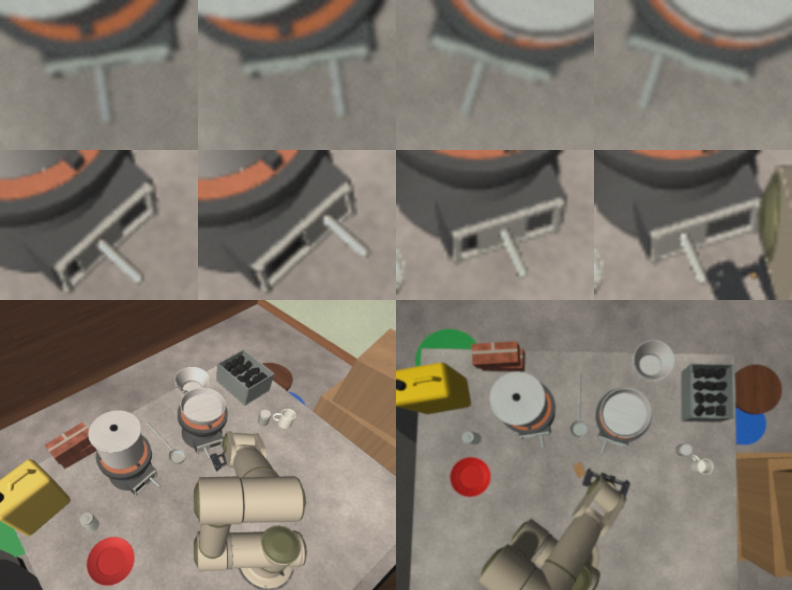

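The left door is at its right stop (open). The right door covers its left side (shut). Both stoves and everything else are in place, and the arm is clear.

```bash
python3 -c "
from rig import workorder; print(workorder.close_job())"
```

```text
the job is handed in; nothing more can be done
None
```

I opened the air door of the left stove (tall pot) fully, then shut the air door of the right stove (low pan). Each was pushed to its stop, with the press reading up to about 18 N on the left and 11 N on the right. In the final images nothing else had visibly moved, and I handed the job in at about 16 s.

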